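# Put the slide-making supplies back in their trays

## Task

Put the four slide-making supplies back in the low grey trays that match their outlines: the pink Petri dish in the large round tray, the small brown bottle with the white cap in the small round tray, the slide mailer in the oblong tray and the cover-glass box in the square tray. Set each one down, without dropping it, so that it stands level and right way up on the tray's floor inside the rim; do not tip the bottle over, and leave the eraser and the black camera cap lying where they are.

Things in the scene. Friction and masses are not known exactly. Their poses are not given: they have to be found in the camera images.
- dish_mid (a point): Small clear closed Petri dish with pink contents, flat and round: 56 mm across, 14 mm high; it grips at 52 mm across. Lies flat on the desk. The point is on its axis, 6 mm above its underside; z up. Anywhere on the desk and at any yaw.
- oil_mid (a point): Small amber bottle with white cap, standing upright: body 29 mm across, 66 mm high (the shoulder begins at about 45 mm, the cap is 21 mm across). The point is on its axis, half-way up, 33 mm above its underside; z up along the bottle. It rocks for a second or two if let go a little askew. Anywhere on the desk and at any yaw.
- mailer_mid (a point): Oblong pale grey plastic slide mailer, 84 x 35 x 20 mm, lying flat. The point is at its centre, 10 mm above its underside; x along its 84 mm length, y across its 35 mm width, z up. Anywhere on the desk and at any yaw.
- glass_box_mid (a point): Square box of cover glasses, blue lid on a white base, 35 x 35 x 20 mm. The point is at its centre, 10 mm above its underside; x and y square to its sides, z up. Anywhere on the desk and at any yaw.
- cap_mid (a point): Black camera cap, a flat disc 57 mm across and 9 mm high; not a supply, leave it. The point is at its centre, half-way up.
- rubber_mid (a point): Eraser, blue sleeve on white, 21 x 50 x 12 mm, lying flat; not a supply, leave it. The point is at its centre, half-way up; y along its length.
- dish_tray: Large round tray, for the Petri dish: 72 mm across inside, 78 mm outside. Fixed grey plastic tray, floor 3 mm thick, rim 3 mm thick whose top is 7 mm above the desk (4 mm above the tray floor); origin at the centre of its underside on the desk, z up. Anywhere on the desk and at any yaw.
- oil_tray: Small round tray, for the bottle: 46 mm across inside, 52 mm outside. Fixed grey plastic tray, floor 3 mm thick, rim 3 mm thick whose top is 7 mm above the desk (4 mm above the tray floor); origin at the centre of its underside on the desk, z up. Anywhere on the desk and at any yaw.
- mailer_tray: Oblong tray, for the slide mailer: 100 x 51 mm inside, 106 x 57 mm outside, x along its length (the mailer may lie either way round). Fixed grey plastic tray, floor 3 mm thick, rim 3 mm thick whose top is 7 mm above the desk (4 mm above the tray floor); origin at the centre of its underside on the desk, z up. Anywhere on the desk and at any yaw.
- glass_tray: Square tray, for the cover-glass box: 51 x 51 mm inside, 57 x 57 mm outside, x and y square to its sides (the box may sit any quarter turn round). Fixed grey plastic tray, floor 3 mm thick, rim 3 mm thick whose top is 7 mm above the desk (4 mm above the tray floor); origin at the centre of its underside on the desk, z up. Anywhere on the desk and at any yaw.
Things that resemble listed ones, but are neither listed nor needed, are in the scene too. Leave any red look-alike of the part that bears oil_mid alone. What is shaped like the part that bears dish_mid but blue is not meant.

How it is judged:
By the outcome, as a careful person would: the job done as asked, in the order asked, and still so for the second after the job is handed in, with the robot touching nothing.
It also fails if it takes over 93 s, if anything falls off the work surface, if the arm or the gripper's body presses on something with over 40 N, if the wrist force passes 120 N, or if a joint passes its speed limit or range.

## Robot

A 6-joint arm with a two-finger parallel gripper is mounted at the origin on a cart in front of the work surface, level with it; the furniture and walls round the work are solid. World frame = base frame: x ahead of the robot, y to its left, z up, the work surface at z = 0. Lengths are in m, angles in rad, forces in N, time in s.
With the tool pointing down it reaches from about 0.25 to 0.8 m from the base axis. Payload 3.9 kg.
Tool frame: the origin (TCP) lies at the very end of the fingers, on their centre line; the grasp point (between the pads) lies 19 mm behind it (manip.tcp_to_grasp is the distance from the TCP to the grasp point, in m); z points along the fingers, y is the line along which they close (so a half turn about z gives the same grasp; the last joint's range is limited). The gripper opens to 85 mm and grips with 20 to 120 N. Pads are 22 mm wide; open, the fingers measure 114 mm over their backs; the gripper's body (76 mm by 85 mm) begins 54 mm behind the grasp point. The pads swing forward as they close: fully open they stand 13 mm farther back than shut.
Start: joints at [1.177, 0.26, -0.138, 1.173, 0, 1.571], TCP at [0.201, 0.485, 0.231] pointing down, gripper open.
Joint ranges: [-2.78, 2.78], [-0.83, 1.72], [-1.28, 1.37], [-1.9, 2.12], [-1.57, 1.48], [-3.14, 3.14]. Speed limits (rad/s): [2.57, 2.57, 3.14, 3.14, 3.14, 3.14].

## Interface

Orientations are given as a 3x3 rotation matrix whose columns are the frame's x, y, z axes.
In Python, from workcell import readout, cams, manip, spotter gives the robot as it stands.
- The arm moves only by the tool jog_arm, never from a script. Its argument "rows" is text: rows parted by semicolons, each of 7 numbers parted by spaces: the shift along the tool's x, y, z in mm, then the turn, a rotation vector about the tool's x, y, z in degrees, then the finger opening in mm, from 0 to 85.4. In form: dx dy dz ax ay az claw; .... A call has 1 to 20 rows; each row shifts and turns the commanded pose from where the row before left it, along the tool's axes as they then stand; what a row does not reach is not made up. A row lasts 1/12 s, in which the tool goes at most 41.7 mm and 7.16 degrees, less where a joint would pass 70% of its speed; a pose out of reach is approached as far as the arm can. A call is refused whole if a number of a shift passes 41.7 or a number of a turn 7.16, either way. A call with a gripper value outside its range is refused whole. The fingers move at their own pace and stop on an object; the grip force is fixed at half the most. Time passes only in rows, so rows that do not move let the fingers close. It gives the time, the measured TCP pose, the force, the opening and the grip force at its end, in the units of the state.
- readout.sense(): the state, without advancing time (a new reading comes with each control period).
- cams.read_camera(name): name is "side" or "top"; returns the picture (384x512x3 uint8, blue, green, red); there is no depth.
- cams.calibration(name): a dict with "fx", "fy", "cx", "cy" (pixels), "rvec" (rotation vector, rad) and "tvec" (3), from world to camera coordinates, as OpenCV has them. Camera axes: x right, y down, z forward; pixel columns grow to the right and rows downward; lengths in m; the calibration is good to about 2 mm. A picture is of the moment at which its call begins. calibration takes no time and is no camera call.
- manip.job_done(): hands the job in; it is judged then, once.
Trained networks look in the newest picture that a camera, given by its name, has taken for a name from the list of things; names that differ only in an ending like _2 or _b are one class to them, and where a whole thing is asked for, a point or a joint stands for the part that bears it (a point fixed in the world has none). Each returns a list of dicts, best first, with "conf" (0 to 1); they miss things now and then, are a little off and sometimes report something else, mostly with a low value. They report only what shows in the picture. A call takes as long as a camera call. They do not tell look-alikes from the thing itself.
- spotter.search_frame(camera, target): "bbox" ([left, top, right, bottom] in pixels, round what is visible of it).
- spotter.regions_of(camera, target): "mask" (384x512 bool, what is visible of it) and "bbox" ([left, top, right, bottom] in pixels, round what is visible of it).
The state is a dict: "t": time; "joint_pos": joint angles; "dq": joint speeds; "effort": joint torques, N m; "eef_pos": TCP position; "tool_rot": TCP orientation; "contact_force": force on the tool from outside, world axes, zero at the start; "ft_torque": the same for the moment, N m; "gripper_width": opening from 0.0 (shut) to 1.0 (fully open); "grasp_force": force on a finger pad.
Only numpy, scipy, OpenCV 4.12 (cv2) and the standard library are available. Lean on these libraries where they do the work, as an engineer would, in place of code of your own. Each camera call takes 0.05 s, during which the arm holds its last target. There are 200 camera calls.

## Working session

There is one attempt and no reset: what is moved stays moved. The work goes in short steps, Python scripts to look and compute and a tool call to move; the robot and the scene stay as the last step left them, time stands still between calls to the robot, and variables do not carry over. Pictures are saved under pics/ and viewed, at most 14 in all, crops included, and the job is handed in when it is done.

Besides the shell and the picture viewer there is one more tool, called as name(argument=value, ...) on one line, values as JSON. jog_arm: Moves the arm, as the interface text tells. Its arguments: {"type":"object","properties":{"rows":{"type":"string"}},"required":["rows"]}

```bash
mkdir -p pics; ls
python3 - <<'E'
from workcell import readout, cams, manip, spotter
import cv2,numpy as np
for n in("top","side"):
    im=cams.read_camera(n); cv2.imwrite(f"pics/{n}0.png",cv2.resize(im,(800,600)))
    print(n,cams.calibration(n))
    for t in "dish_mid oil_mid mailer_mid glass_box_mid cap_mid rubber_mid dish_tray oil_tray mailer_tray glass_tray".split():
        print(t,[(np.round(d["bbox"]).astype(int).tolist(),round(d["conf"],2)) for d in spotter.search_frame(n,t)][:4])
print(readout.sense(),manip.tcp_to_grasp)
E
```

```text
pics
top {'fx': 495.3955233348793, 'fy': 495.3955233348793, 'cx': 256.65678068749907, 'cy': 200.7474950074239, 'rvec': array([ 2.15452633, -2.10039686,  0.17443805]), 'tvec': array([0.00693878, 0.49442612, 1.50079251])}
dish_mid []
oil_mid [([321, 229, 328, 242], 0.57)]
mailer_mid [([157, 223, 178, 252], 0.7)]
glass_box_mid []
cap_mid [([259, 149, 278, 165], 0.66)]
rubber_mid [([313, 156, 337, 181], 0.33)]
dish_tray [([312, 158, 338, 183], 0.78), ([382, 194, 393, 208], 0.55)]
oil_tray [([384, 192, 394, 210], 0.78), ([182, 158, 220, 185], 0.55)]
mailer_tray [([182, 157, 220, 185], 0.67)]
glass_tray [([126, 184, 148, 210], 0.77), ([380, 194, 397, 211], 0.59)]
side {'fx': 464.70955688311625, 'fy': 464.70955688311625, 'cx': 254.92802287558777, 'cy': 192.16214580168867, 'rvec': array([ 1.98441884, -0.22842638,  0.1302698 ]), 'tvec': array([-0.47772229,  0.10385158,  1.23944804])}
dish_mid [([188, 190, 208, 199], 0.6), ([222, 189, 241, 196], 0.48), ([306, 233, 336, 246], 0.36), ([229, 158, 244, 168], 0.25)]
oil_mid [([252, 216, 265, 239], 0.77), ([231, 225, 243, 250], 0.58)]
mailer_mid [([
[... 512 characters left out ...]
52e+00]), 'dq': array([-1.27793690e-03,  3.11615171e-04,  4.01316302e-05,  2.97298916e-04,
        2.25265042e-03,  2.29507372e-04]), 'effort': array([-1.42972087e-03, -4.05625641e+01,  2.54240030e+01,  1.16140382e-03,
       -7.46090200e-05, -2.04521179e-06]), 'eef_pos': array([0.20143555, 0.48480604, 0.23130787]), 'tool_rot': array([[-9.23448593e-01,  3.83722160e-01, -2.17507529e-05],
       [ 3.83722160e-01,  9.23448593e-01,  4.09242702e-06],
       [ 2.16560571e-05, -4.56709992e-06, -1.00000000e+00]]), 'contact_force': array([-0.22707205,  0.60545741,  0.41475556]), 'ft_torque': array([-0.0003838 , -0.00021368,  0.01580053]), 'grasp_force': 0.0, 'gripper_width': 1.001451892689667} 0.0187
```

View pics/top0.png

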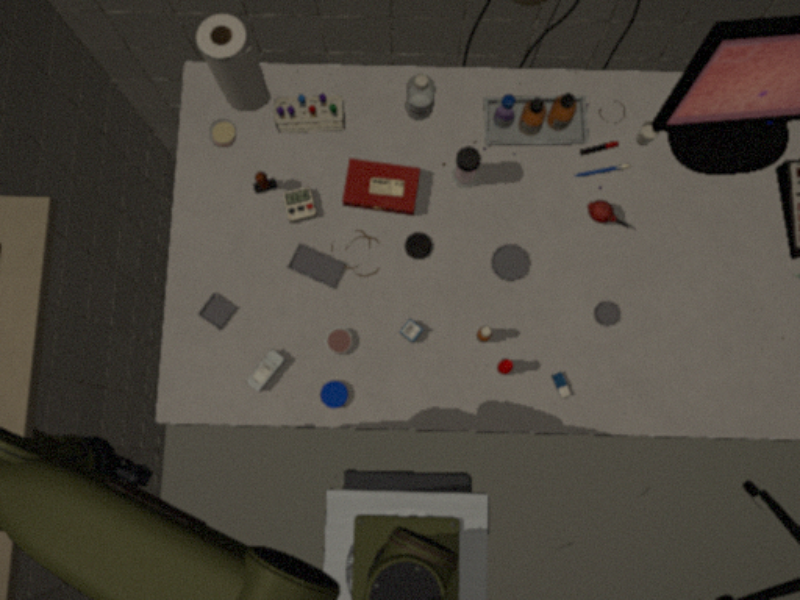

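View pics/side0.png

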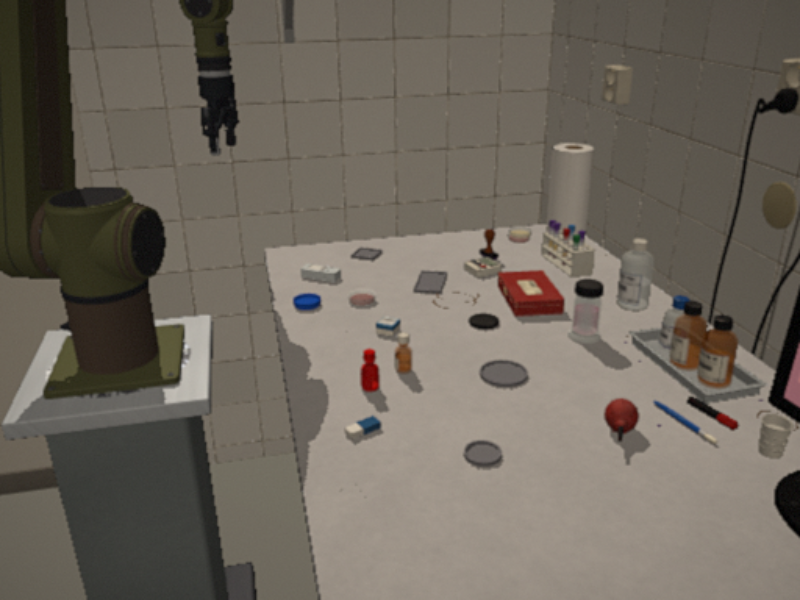

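The top view shows the pink dish at (340,341) and a blue look-alike at (334,394). The amber bottle with the white cap is at (484,334), with a red look-alike at (505,366). The mailer is at (266,370) and the cover-glass box at (411,330). The trays are at (510,262) large round, (607,313) small round, (317,266) oblong and (218,311) square. Next I'll confirm these in an enlarged crop with outlines from both views.

```bash
cat > h.py <<'E'
import cv2,numpy as np
from workcell import readout,cams,manip,spotter
C={n:cams.calibration(n) for n in("top","side")}
def K(n): c=C[n]; return np.array([[c["fx"],0,c["cx"]],[0,c["fy"],c["cy"]],[0,0,1]])
def proj(n,P): return cv2.projectPoints(np.asarray(P,float).reshape(-1,3),C[n]["rvec"],C[n]["tvec"],K(n),None)[0][:,0]
def ray(n,uv):
    R=cv2.Rodrigues(C[n]["rvec"])[0]; d=R.T@np.linalg.inv(K(n))@np.array([uv[0],uv[1],1]); o=-R.T@C[n]["tvec"]; return o,d/np.linalg.norm(d)
def onz(n,uv,z): o,d=ray(n,uv); return o+d*(z-o[2])/d[2]
def tri(ua,ub):
    A=[];b=[]
    for n,u in(("top",ua),("side",ub)):
        o,d=ray(n,u); M=np.eye(3)-np.outer(d,d); A.append(M); b.append(M@o)
    return np.linalg.lstsq(np.vstack(A),np.hstack(b),rcond=None)[0]
def avg(n,k=5): return np.mean([cams.read_camera(n).astype(float) for _ in range(k)],0)
E
python3 - <<'E'
from h import *
for n,(x0,y0,x1,y1),s in(("top",(95,130,415,270),2.5),("side",(170,145,345,310),3.6)):
    a=avg(n,5); np.save(n+".npy",a)
    c=np.clip(a*1.5,0,255).astype(np.uint8)[y0:y1,x0:x1]
    cv2.imwrite(f"pics/{n}1.png",cv2.resize(c,None,fx=s,fy=s,interpolation=cv2.INTER_CUBIC))
S={"dish":((217.5,218),(231,190)),"oil":((310,213.5),(258,227)),"mailer":((170.5,237),(205,175)),"glass":((263,211),(248,208)),"dtray":((326.5,168),(322,239)),"otray":((388.5,200.5),(309,290)),"mtray":((203,170),(276,180)),"gtray":((140,199),(235,162))}
for k,(a,b) in S.items(): print(k,np.round(tri(a,b),3))
E
```

```text
dish [0.443 0.142 0.009]
oil [ 0.462 -0.148  0.03 ]
mailer [0.38  0.288 0.009]
glass [ 0.468 -0.001  0.013]
dtray [ 0.616 -0.203  0.004]
otray [ 0.514 -0.401  0.005]
mtray [0.601 0.195 0.005]
gtray [0.501 0.393 0.006]
```

View pics/top1.png

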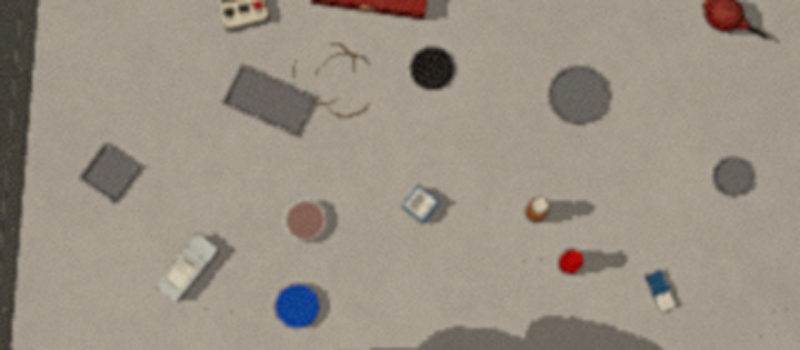

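View pics/side1.png

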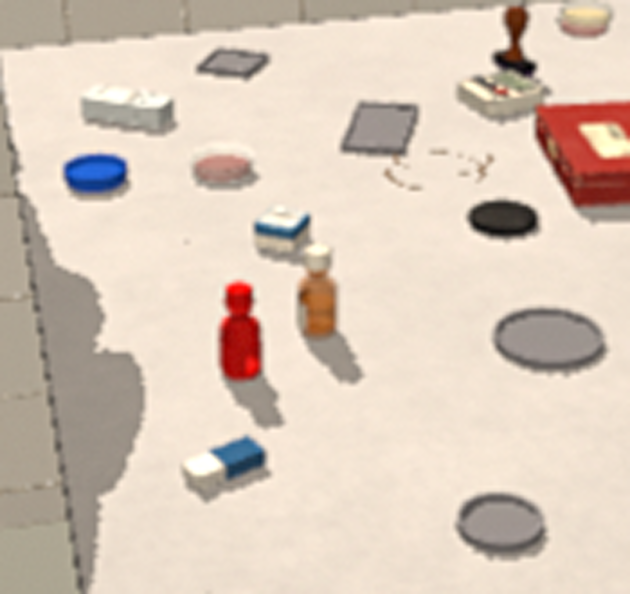

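The crop confirms the choices. The pink dish at crop (306,220) is meant, and the blue one at (298,305) is the look-alike. The amber bottle with the white cap at (538,208) is meant, and the red one at (571,261) is not. Next are refined centres and yaws.

```bash
cat > m.py <<'E'
from h import *
a=np.load("top.npy"); s=np.load("side.npy"); g=a.mean(2)
U=8
def seg(img,c,r,f):
    x0,y0=int(c[0]-r),int(c[1]-r); p=cv2.resize(img[y0:y0+2*r,x0:x0+2*r],None,fx=U,fy=U,interpolation=cv2.INTER_LINEAR)
    m=f(p).astype(np.uint8); k,l,st,ce=cv2.connectedComponentsWithStats(m)
    i=1+np.argmax(st[1:,4]); cs=cv2.findContours((l==i).astype(np.uint8),0,2)[0]; q=max(cs,key=cv2.contourArea)
    q=cv2.convexHull(q)[:,0].astype(float); q=(q+.5)/U-.5+[x0,y0]; return q
def hullc(q): M=cv2.moments(q.astype(np.float32)); return M["m10"]/M["m00"],M["m01"]/M["m00"]
def rep(k,q,z):
    w=np.array([onz("top",u,z)[:2] for u in q]); c,sz,an=cv2.minAreaRect((w*1000).astype(np.float32))
    print(k,"c",np.round(c,1),"size",np.round(sz,1),"yaw of first side",round(an,1))
    return w
dk=np.median(a[200:240,230:300].reshape(-1,3),0); d=dk.mean(); print("desk",dk)
T={"dtray":((326.5,168),18),"otray":((388.5,200.5),14),"mtray":((203,170),25),"gtray":((140,199),16)}
SS={"dtray":((322,239),24),"otray":((309,290),18),"mtray":((276,180),20),"gtray":((235,162),13)}
for k in T:
    q=seg(a,*T[k],lambda p:p.mean(2)<(d+np.median(g[166:171,324:330]))/2); rep(k,q,.005)
    q2=seg(s,*SS[k],lambda p:p.mean(2)<.78*np.percentile(p.mean(2),80)); print("   tri",np.round(tri(hullc(q),hullc(q2))*1000,1))
q=seg(a,(170.5,237),17,lambda p:p.mean(2)>d*1.1); rep("mailer",q,.02)
q=seg(a,(263,211),10,lambda p:(p[...,0]>p[...,2]*1.0)&(p.mean(2)>d*.6)); rep("glass",q,.018)
q=seg(a,(217.5,218),12,lambda p:p[...,2]-p[...,1]>(dk[2]-dk[1])+12); rep("dish",q,.010)
q=seg(a,(310,213.5),9,lambda p:(p[...,2]-p[...,0]>(dk[2]-dk[0])+25)); rep("oilbrown",q,.03)
q=seg(a,(310,213.5),9,lambda p:p.mean(2)>d*1.12); rep("oilcap",q,.066)
P=lambda L:np.array([(x/2.5+95,y/2.5+130) for x,y in L])
rep("mailer hand",P([(192,234),(217,242),(180,300),(158,290)]),.02)
rep("glass hand",P([(418,186),(440,200),(424,222),(402,208)]),.02)
E
python3 m.py
```

```text
desk [ 95.  104.4 110.6]
dtray c [ 614.4 -202.8] size [83. 80.] yaw of first side 89.9
   tri [ 616.8 -203.5    3.4]
otray c [ 513.1 -399.1] size [53.5 55.9] yaw of first side 16.9
   tri [ 514.8 -400.4    3.1]
mtray c [595.4 189.8] size [128.9  61.8] yaw of first side 67.0
   tri [599.7 192.5   3.1]
gtray c [498.4 395.4] size [65.1 62.6] yaw of first side 56.7
   tri [500.3 395.5   3.9]
mailer c [362.6 301.1] size [26.9 44.8] yaw of first side 55.6
glass c [465.7  -1.4] size [37.9 37.9] yaw of first side 53.0
dish c [442.2 145. ] size [43.2 43.4] yaw of first side 83.2
oilbrown c [ 454.8 -142.1] size [24.2 13. ] yaw of first side 52.1
oilcap c [ 461.1 -146.7] size [10.6 10.3] yaw of first side 24.3
mailer hand c [378.3 287.6] size [32.5 88. ] yaw of first side 61.6
glass hand c [463.9  -2.4] size [32.9 36.2] yaw of first side 55.7
```

```bash
cat >> h.py <<'E'
def plan(x,y,z,yaw):
    "yaw: wanted world angle of tool y, deg (mod 180). Prints turn about tool z, then shift in the turned tool axes"
    s=readout.sense(); R=s["tool_rot"]; p=s["eef_pos"]
    a=np.degrees(np.arctan2(R[1,1],R[0,1])); dy=(yaw-a+90)%180-90
    R2=R@cv2.Rodrigues(np.array([0,0,-np.radians(dy)]))[0]
    print("t",round(s["t"],2),"tcp",np.round(p*1000,1),"yaw",round(a,1),"q",np.round(s["joint_pos"],2),"turn az",round(-dy,1),"then shift",np.round(R2.T@(np.array([x,y,z])-p)*1000,1))
E
python3 - <<'E'
from h import *
P=np.array([(x/2.5+95,y/2.5+130) for x,y in [(243,65),(318,97),(298,137),(223,103)]])
w=np.array([onz("top",u,.006)[:2] for u in P])*1000
print(cv2.minAreaRect(w.astype(np.float32)))
plan(.4425,.1435,.08,90)
E
```

```text
((596.8722534179688, 195.01913452148438), (108.10515594482422, 58.34744644165039), 66.75592803955078)
t 1.6 tcp [201.4 484.8 231.3] yaw 67.4 q [ 1.18  0.26 -0.14  1.17  0.    1.57] turn az -22.6 then shift [-241.1 -341.3  151.3]
```

jog_arm(rows="0 0 0 0 0 -5.7 85; 0 0 0 0 0 -5.7 85; 0 0 0 0 0 -5.7 85; 0 0 0 0 0 -5.5 85; 0 0 0 0 0 0 85")

```text
t: 2.02
eef_pos: [0.2014, 0.4848, 0.2313]
tool_rot: [[-1.0, -0.002, -0.0], [-0.002, 1.0, -0.0], [0.0, -0.0, -1.0]]
contact_force: [-0.0, -0.3, 0.8]
gripper_width: 0.993
grasp_force: 0.0
```

jog_arm(rows="-10 -14 6 0 0 0 85; -17.2 -24.4 10.8 0 0 0 85; -17.2 -24.4 10.8 0 0 0 85; -17.2 -24.4 10.8 0 0 0 85; -17.2 -24.4 10.8 0 0 0 85; -17.2 -24.4 10.8 0 0 0 85; -17.2 -24.4 10.8 0 0 0 85; -17.2 -24.4 10.8 0 0 0 85; -17.2 -24.4 10.8 0 0 0 85; -17.2 -24.4 10.8 0 0 0 85; -17.2 -24.4 10.8 0 0 0 85; -17.2 -24.4 10.8 0 0 0 85; -17.2 -24.4 10.8 0 0 0 85; -17.2 -24.4 10.8 0 0 0 85; -7 -10 4.6 0 0 0 85; 0 0 0 0 0 0 85; 0 0 0 0 0 0 85")

```text
t: 3.43
eef_pos: [0.4423, 0.1433, 0.0801]
tool_rot: [[-1.0, 0.003, -0.001], [0.003, 1.0, 0.0], [0.001, 0.0, -1.0]]
contact_force: [-0.4, 0.2, -0.6]
gripper_width: 0.996
grasp_force: 0.0
```

Run:
```python
from h import *
plan(.4425,.1435,.0012,90)
```

```text
t 3.43 tcp [442.3 143.3  80.1] yaw 89.8 q [ 0.31  0.28 -0.54  0.75  0.    0.32] turn az -0.2 then shift [-0.3  0.2 78.9]
```

jog_arm(rows="0 0 10 0 0 0 85; 0 0 15 0 0 0 85; 0 0 15 0 0 0 85; 0 0 13 0 0 0 85; 0 0 10 0 0 0 85; 0 0 8 0 0 0 85; 0 0 5 0 0 0 85; 0 0 2.5 0 0 0 85; 0 0 0 0 0 0 70; 0 0 0 0 0 0 62; 0 0 0 0 0 0 54; 0 0 0 0 0 0 44; 0 0 0 0 0 0 44; 0 0 0 0 0 0 44; 0 0 0 0 0 0 44; 0 0 0 0 0 0 44")

```text
t: 4.77
eef_pos: [0.4428, 0.144, 0.003]
tool_rot: [[-1.0, -0.0, 0.001], [-0.0, 1.0, 0.001], [-0.001, 0.001, -1.0]]
contact_force: [-2.0, -0.8, 6.6]
gripper_width: 0.564
grasp_force: 60.5
```

jog_arm(rows="0 0 -3 0 0 0 44; 0 0 -6 0 0 0 44; 0 0 -10 0 0 0 44; 0 0 -15 0 0 0 44; 0 0 -15 0 0 0 44; 0 0 -15 0 0 0 44; 0 0 -15 0 0 0 44; 0 0 -7 0 0 0 44; 0 0 0 0 0 0 44; 0 0 0 0 0 0 44")

```text
t: 5.6
eef_pos: [0.4425, 0.1438, 0.088]
tool_rot: [[-1.0, -0.001, 0.001], [-0.001, 1.0, 0.0], [-0.001, 0.0, -1.0]]
contact_force: [-0.2, 0.5, -0.2]
gripper_width: 0.565
grasp_force: 61.8
```

Run:
```python
from h import *
a=avg("side",3);b=avg("top",3); p=readout.sense()["eef_pos"]; u=proj("side",p)[0].astype(int);v=proj("top",p)[0].astype(int); print(u,v,p)
f=lambda im,c,r:cv2.resize(np.clip(im*1.5,0,255).astype(np.uint8)[c[1]-r:c[1]+r,c[0]-r:c[0]+r],(390,390),interpolation=cv2.INTER_CUBIC)
cv2.imwrite("pics/g1.png",np.hstack([f(a,u,35),f(b,v,35)]))
plan(.6155,-.2032,.03,90)
```

```text
[228 166] [214 214] [0.44165168 0.143554   0.08706912]
t 5.9 tcp [441.7 143.6  87.1] yaw 90.0 q [ 0.31  0.27 -0.53  0.77 -0.    0.31] turn az 0.0 then shift [-173.9 -346.7   57. ]
```

View pics/g1.png

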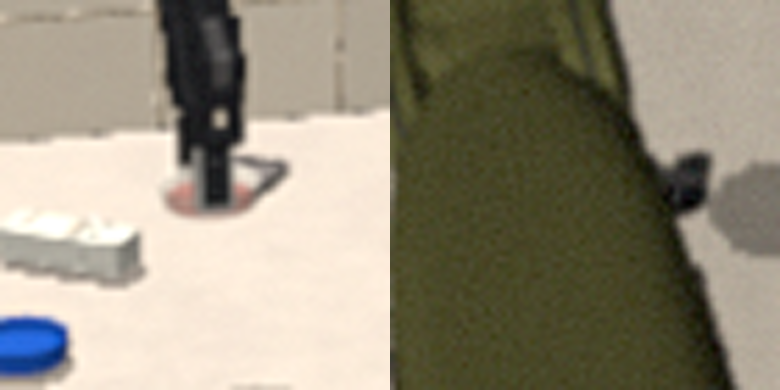

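The dish is held level between the pads (left view, about (210,200)). Carrying it to the large round tray.

jog_arm(rows="-6 -12 0 0 0 0 44; -10.5 -21 0 0 0 0 44; -10.5 -21 0 0 0 0 44; -10.5 -21 0 0 0 0 44; -10.5 -21 0 0 0 0 44; -10.5 -21 0 0 0 0 44; -10.5 -21 0 0 0 0 44; -10.5 -21 0 0 0 0 44; -10.5 -21 0 0 0 0 44; -10.5 -21 0 0 0 0 44; -10.5 -21 0 0 0 0 44; -10.5 -21 0 0 0 0 44; -10.5 -21 0 0 0 0 44; -10.5 -21 0 0 0 0 44; -10.5 -21 0 0 0 0 44; -10.5 -21 0 0 0 0 44; -8 -15 0 0 0 0 44; -2.5 -4.5 0 0 0 0 44; 0 0 0 0 0 0 44; 0 0 0 0 0 0 44")

```text
t: 7.57
eef_pos: [0.6157, -0.202, 0.0871]
tool_rot: [[-1.0, -0.001, -0.002], [-0.001, 1.0, 0.001], [0.002, 0.001, -1.0]]
contact_force: [-0.1, 0.8, -0.5]
gripper_width: 0.569
grasp_force: 61.8
```

Run:
```python
from h import *
plan(.6155,-.2032,.006,90)
```

```text
t 7.57 tcp [ 615.7 -202.    87.1] yaw 90.0 q [-0.32  0.55 -0.06  0.96  0.   -0.32] turn az 0.0 then shift [ 0.1 -1.3 81.1]
```

Descending slowly and watching for contact.

jog_arm(rows="0 -1 10 0 0 0 44; 0 0 15 0 0 0 44; 0 0 15 0 0 0 44; 0 0 15 0 0 0 44; 0 0 10 0 0 0 44; 0 0 6 0 0 0 44; 0 0 0 0 0 0 44")

```text
t: 8.15
eef_pos: [0.6149, -0.2025, 0.015]
tool_rot: [[-1.0, -0.001, -0.003], [-0.001, 1.0, 0.001], [0.003, 0.001, -1.0]]
contact_force: [0.2, 0.1, 0.3]
gripper_width: 0.562
grasp_force: 61.8
```

jog_arm(rows="0 0 2 0 0 0 44; 0 0 2 0 0 0 44; 0 0 1 0 0 0 44; 0 0 0 0 0 0 44")

```text
t: 8.48
eef_pos: [0.6168, -0.2038, 0.0122]
tool_rot: [[-1.0, -0.001, 0.001], [-0.001, 1.0, -0.0], [-0.001, -0.0, -1.0]]
contact_force: [-0.0, 0.8, -1.1]
gripper_width: 0.565
grasp_force: 61.8
```

jog_arm(rows="0 0 1 0 0 0 44; 0 0 1 0 0 0 44; 0 0 0 0 0 0 44")

```text
t: 8.73
eef_pos: [0.6165, -0.2037, 0.0098]
tool_rot: [[-1.0, -0.001, 0.0], [-0.001, 1.0, -0.0], [-0.0, -0.0, -1.0]]
contact_force: [0.7, 0.0, 0.6]
gripper_width: 0.561
grasp_force: 61.8
```

jog_arm(rows="0 0 1 0 0 0 44; 0 0 1 0 0 0 44; 0 0 0 0 0 0 44")

```text
t: 8.98
eef_pos: [0.6163, -0.2036, 0.0076]
tool_rot: [[-1.0, -0.001, -0.0], [-0.001, 1.0, 0.0], [0.0, 0.0, -1.0]]
contact_force: [0.6, -0.2, 0.1]
gripper_width: 0.562
grasp_force: 61.8
```

jog_arm(rows="0 0 1 0 0 0 44; 0 0 0 0 0 0 44; 0 0 0 0 0 0 44")

```text
t: 9.23
eef_pos: [0.6164, -0.2036, 0.0067]
tool_rot: [[-1.0, -0.001, -0.0], [-0.001, 1.0, 0.0], [0.0, 0.0, -1.0]]
contact_force: [0.1, 1.3, -0.4]
gripper_width: 0.565
grasp_force: 61.8
```

jog_arm(rows="0 0 1 0 0 0 44; 0 0 0 0 0 0 44; 0 0 0 0 0 0 44")

```text
t: 9.48
eef_pos: [0.6167, -0.2037, 0.0061]
tool_rot: [[-1.0, -0.001, 0.0], [-0.001, 1.0, -0.0], [-0.0, -0.0, -1.0]]
contact_force: [-0.8, -0.1, 2.3]
gripper_width: 0.565
grasp_force: 62.0
```

jog_arm(rows="0 0 0.7 0 0 0 44; 0 0 0 0 0 0 44; 0 0 0 0 0 0 44")

```text
t: 9.73
eef_pos: [0.6167, -0.2037, 0.0061]
tool_rot: [[-1.0, -0.001, 0.001], [-0.001, 1.0, -0.0], [-0.001, -0.0, -1.0]]
contact_force: [-0.8, 0.3, 6.3]
gripper_width: 0.565
grasp_force: 62.4
```

Contact came at TCP z = 6.1 mm, which is the grasp height plus the 3 mm tray floor, so the dish is seated. Releasing.

jog_arm(rows="0 0 -0.7 0 0 0 46; 0 0 0 0 0 0 50; 0 0 0 0 0 0 54; 0 0 0 0 0 0 60; 0 0 0 0 0 0 70; 0 0 0 0 0 0 75; 0 0 0 0 0 0 75; 0 0 -5 0 0 0 75; 0 0 -12 0 0 0 75; 0 0 -20 0 0 0 85; 0 0 -25 0 0 0 85; 0 0 -25 0 0 0 85; 0 0 -20 0 0 0 85; 0 0 0 0 0 0 85")

```text
t: 10.9
eef_pos: [0.6197, -0.2047, 0.1184]
tool_rot: [[-1.0, -0.001, 0.009], [-0.001, 1.0, -0.003], [-0.009, -0.003, -1.0]]
contact_force: [0.7, -0.7, 1.1]
gripper_width: 0.995
grasp_force: 0.0
```

Run:
```python
from h import *
plan(.4615,-.1475,.11,-56)
```

```text
t 10.9 tcp [ 619.7 -204.7  118.4] yaw 90.0 q [-0.32  0.53 -0.01  1.02  0.   -0.32] turn az -34.0 then shift [ 99.2 135.9   6.9]
```

jog_arm(rows="0 0 0 0 0 -6.8 85; 0 0 0 0 0 -6.8 85; 0 0 0 0 0 -6.8 85; 0 0 0 0 0 -6.8 85; 0 0 0 0 0 -6.8 85; 0 0 0 0 0 0 85; 0 0 0 0 0 0 85")

```text
t: 11.48
eef_pos: [0.6163, -0.2035, 0.1125]
tool_rot: [[-0.83, -0.557, -0.001], [-0.557, 0.83, 0.0], [0.0, 0.0, -1.0]]
contact_force: [0.3, -0.1, 0.6]
gripper_width: 0.994
grasp_force: 0.0
```

Run:
```python
from h import *
plan(.4615,-.1475,.11,-56)
```

```text
t 11.48 tcp [ 616.3 -203.5  112.5] yaw 123.9 q [-0.32  0.54 -0.02  1.02 -0.   -0.91] turn az -0.1 then shift [ 97.  133.    2.6]
```

jog_arm(rows="5 7 0 0 0 0 85; 12 16.5 0 0 0 0 85; 14 19 0 0 0 0 85; 14 19 0 0 0 0 85; 14 19 0 0 0 0 85; 14 19 0 0 0 0 85; 12 16.5 0 0 0 0 85; 8 11.5 0 0 0 0 85; 4 5.5 0 0 0 0 85; 0 0 0 0 0 0 85; 0 0 0 0 0 0 85; 0 0 0 0 0 0 85")

```text
t: 12.48
eef_pos: [0.4632, -0.1482, 0.1131]
tool_rot: [[-0.829, -0.559, 0.002], [-0.559, 0.829, -0.001], [-0.001, -0.002, -1.0]]
contact_force: [0.7, -0.2, -0.3]
gripper_width: 0.999
grasp_force: 0.0
```

Run:
```python
from h import *
plan(.4615,-.1475,.013,-56)
a=avg("side",3)
c=np.clip(a*1.5,0,255).astype(np.uint8)[185:265,200:350]
cv2.imwrite("pics/s2.png",cv2.resize(c,None,fx=4,fy=4,interpolation=cv2.INTER_CUBIC))
```

```text
t 12.48 tcp [ 463.2 -148.2  113.1] yaw 124.0 q [-0.31  0.28 -0.44  0.85 -0.   -0.9 ] turn az -0.0 then shift [  1.1   1.7 100.1]
```

View pics/s2.png

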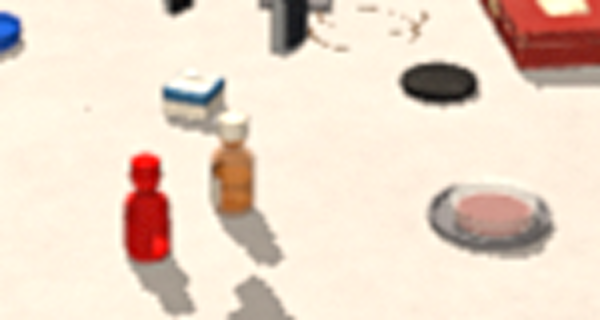

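The dish sits level in its tray at (493,213), and the open fingers at (178,3) and (290,25) straddle the bottle at (233,165). Descending.

jog_arm(rows="0.5 1 10 0 0 0 85; 0 0 15 0 0 0 85; 0 0 15 0 0 0 85; 0 0 15 0 0 0 85; 0 0 15 0 0 0 85; 0 0 12 0 0 0 85; 0 0 9 0 0 0 85; 0 0 5 0 0 0 85; 0 0 2 0 0 0 85; 0 0 0 0 0 0 70; 0 0 0 0 0 0 55; 0 0 0 0 0 0 42; 0 0 0 0 0 0 36; 0 0 0 0 0 0 32; 0 0 0 0 0 0 28; 0 0 0 0 0 0 22; 0 0 0 0 0 0 22; 0 0 0 0 0 0 22")

```text
t: 14.13
eef_pos: [0.4611, -0.1473, 0.0155]
tool_rot: [[-0.829, -0.56, 0.001], [-0.56, 0.829, -0.0], [-0.001, -0.001, -1.0]]
contact_force: [-2.0, 0.5, 5.3]
gripper_width: 0.312
grasp_force: 58.9
```

jog_arm(rows="0 0 -3 0 0 0 22; 0 0 -6 0 0 0 22; 0 0 -12 0 0 0 22; 0 0 -15 0 0 0 22; 0 0 -15 0 0 0 22; 0 0 -15 0 0 0 22; 0 0 -14 0 0 0 22; 0 0 -8 0 0 0 22; 0 0 -4 0 0 0 22; 0 0 0 0 0 0 22; 0 0 0 0 0 0 22")

```text
t: 15.05
eef_pos: [0.4604, -0.1471, 0.1065]
tool_rot: [[-0.829, -0.56, -0.0], [-0.56, 0.829, 0.0], [0.0, 0.0, -1.0]]
contact_force: [0.1, 0.2, -0.5]
gripper_width: 0.313
grasp_force: 59.1
```

Run:
```python
from h import *
plan(.514,-.400,.0185,124)
```

```text
t 15.05 tcp [ 460.4 -147.1  106.5] yaw 124.0 q [-0.31  0.28 -0.46  0.83 -0.   -0.9 ] turn az 0.0 then shift [  97.  -239.7   87.9]
```

jog_arm(rows="4 -10 0 0 0 0 22; 7 -17.5 0 0 0 0 22; 8 -20 0 0 0 0 22; 8 -20 0 0 0 0 22; 8 -20 0 0 0 0 22; 8 -20 0 0 0 0 22; 8 -20 0 0 0 0 22; 8 -20 0 0 0 0 22; 8 -20 0 0 0 0 22; 8 -20 0 0 0 0 22; 8 -20 0 0 0 0 22; 6 -14.5 0 0 0 0 22; 4 -10 0 0 0 0 22; 3 -5.5 0 0 0 0 22; 1 -2.2 0 0 0 0 22; 0 0 0 0 0 0 22; 0 0 0 0 0 0 22; 0 0 0 0 0 0 22")

```text
t: 16.55
eef_pos: [0.5142, -0.3991, 0.1068]
tool_rot: [[-0.828, -0.56, -0.001], [-0.56, 0.828, 0.001], [0.0, 0.001, -1.0]]
contact_force: [0.1, -0.2, -0.1]
gripper_width: 0.311
grasp_force: 59.1
```

Run:
```python
from h import *
plan(.514,-.400,.0185,124)
```

```text
t 16.55 tcp [ 514.2 -399.1  106.8] yaw 124.1 q [-0.66  0.54 -0.02  1.01  0.   -1.26] turn az 0.1 then shift [ 0.7 -0.7 88.3]
```

jog_arm(rows="0.5 -0.5 8 0 0 0 22; 0 0 15 0 0 0 22; 0 0 15 0 0 0 22; 0 0 15 0 0 0 22; 0 0 12 0 0 0 22; 0 0 9 0 0 0 22; 0 0 6 0 0 0 22; 0 0 3 0 0 0 22; 0 0 1 0 0 0 22; 0 0 1 0 0 0 22; 0 0 0 0 0 0 22; 0 0 0 0 0 0 22")

```text
t: 17.55
eef_pos: [0.5148, -0.4011, 0.0225]
tool_rot: [[-0.829, -0.56, 0.001], [-0.56, 0.829, -0.001], [-0.0, -0.001, -1.0]]
contact_force: [-0.3, -0.5, -0.5]
gripper_width: 0.308
grasp_force: 59.1
```

jog_arm(rows="0 0 1 0 0 0 22; 0 0 1 0 0 0 22; 0 0 0 0 0 0 22; 0 0 0 0 0 0 22")

```text
t: 17.88
eef_pos: [0.5143, -0.4008, 0.0198]
tool_rot: [[-0.829, -0.56, -0.0], [-0.56, 0.829, 0.0], [0.0, 0.0, -1.0]]
contact_force: [0.1, -0.4, -0.8]
gripper_width: 0.309
grasp_force: 59.1
```

jog_arm(rows="0 0 1 0 0 0 22; 0 0 0 0 0 0 22; 0 0 0 0 0 0 22")

```text
t: 18.13
eef_pos: [0.5143, -0.4007, 0.0187]
tool_rot: [[-0.829, -0.56, -0.0], [-0.56, 0.829, 0.0], [0.0, 0.0, -1.0]]
contact_force: [0.8, -0.9, -0.0]
gripper_width: 0.313
grasp_force: 59.1
```

jog_arm(rows="0 0 0.7 0 0 0 22; 0 0 0 0 0 0 22; 0 0 0 0 0 0 22")

```text
t: 18.38
eef_pos: [0.5144, -0.4008, 0.0186]
tool_rot: [[-0.829, -0.56, 0.0], [-0.56, 0.829, -0.0], [-0.0, -0.0, -1.0]]
contact_force: [-0.9, 0.2, 2.9]
gripper_width: 0.312
grasp_force: 59.5
```

jog_arm(rows="0 0 0.5 0 0 0 22; 0 0 0 0 0 0 22; 0 0 0 0 0 0 22")

```text
t: 18.63
eef_pos: [0.5144, -0.4008, 0.0186]
tool_rot: [[-0.829, -0.56, 0.0], [-0.56, 0.829, -0.0], [-0.0, -0.0, -1.0]]
contact_force: [-2.0, 1.1, 7.1]
gripper_width: 0.312
grasp_force: 59.9
```

jog_arm(rows="0 0 -0.5 0 0 0 24; 0 0 0 0 0 0 26; 0 0 0 0 0 0 28; 0 0 0 0 0 0 32; 0 0 0 0 0 0 40; 0 0 0 0 0 0 55; 0 0 0 0 0 0 70; 0 0 0 0 0 0 80; 0 0 0 0 0 0 80; 0 0 0 0 0 0 80; 0 0 -5 0 0 0 80; 0 0 -12 0 0 0 80; 0 0 -18 0 0 0 85; 0 0 -20 0 0 0 85; 0 0 -20 0 0 0 85; 0 0 -15 0 0 0 85; 0 0 -8 0 0 0 85; 0 0 -3 0 0 0 85; 0 0 0 0 0 0 85; 0 0 0 0 0 0 85")

```text
t: 20.3
eef_pos: [0.5139, -0.4004, 0.1183]
tool_rot: [[-0.829, -0.56, -0.001], [-0.56, 0.829, 0.001], [0.0, 0.001, -1.0]]
contact_force: [-0.1, -0.1, -0.0]
gripper_width: 0.993
grasp_force: 0.0
```

Run:
```python
from h import *
a=avg("side",3)
c=np.clip(a*1.5,0,255).astype(np.uint8)[215:315,240:360]
cv2.imwrite("pics/s3.png",cv2.resize(c,None,fx=5,fy=5,interpolation=cv2.INTER_CUBIC))
# mailer yaw: top-face gradient edges
t=avg("top",3); np.save("top2.npy",t)
c=np.clip(t*1.5,0,255).astype(np.uint8)[215:255,150:195]
cv2.imwrite("pics/m1.png",cv2.resize(c,None,fx=13,fy=13,interpolation=cv2.INTER_CUBIC))
plan(.379,.288,.11,59)
```

```text
t 20.6 tcp [ 513.9 -400.5  118.2] yaw 124.0 q [-0.66  0.54 -0.    1.03  0.   -1.26] turn az 65.0 then shift [470.2 520.7   9. ]
```

View pics/s3.png

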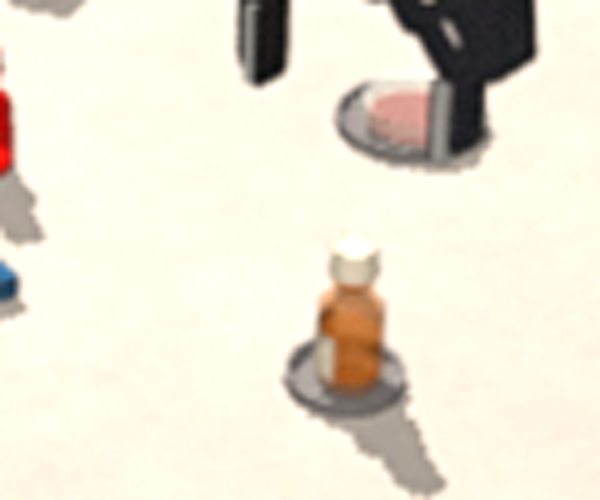

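View pics/m1.png

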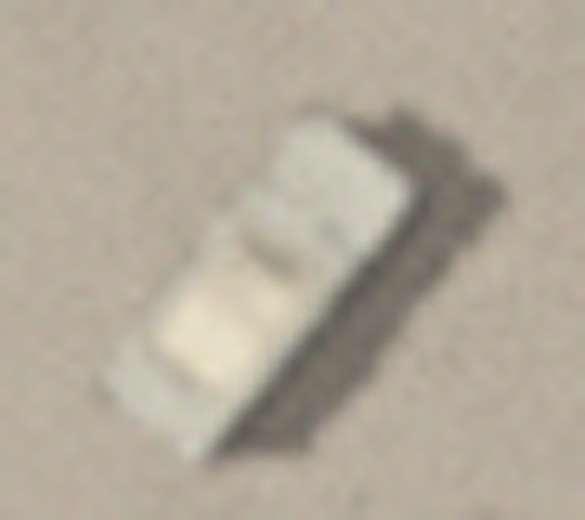

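The bottle stands upright in its tray at (350,340). The mailer's corners in the crop are (315,112), (412,190), (205,460) and (108,378).

Run:
```python
from h import *
P=np.array([((x+.5)/13-.5+150,(y+.5)/13-.5+215) for x,y in [(315,112),(412,190),(205,460),(108,378)]])
for z in(.01,.02):
    w=np.array([onz("top",u,z)[:2] for u in P])*1000
    print(cv2.minAreaRect(w.astype(np.float32)))
# side view centroid/corners of mailer from the first side crop -> pixel
s=np.array([np.load("side.npy")])[0]; 
print(tri(P.mean(0),(128/3.6+170,107/3.6+145)))
```

```text
((378.8666076660156, 290.8966369628906), (31.119112014770508, 82.09770202636719), 54.79141616821289)
((377.908203125, 289.0437927246094), (30.918771743774414, 81.56918334960938), 54.79143142700195)
[0.38170181 0.29115355 0.00820815]
```

jog_arm(rows="8 9 0 0 0 0 85; 16 18 0 0 0 0 85; 20 22.5 0 0 0 0 85; 20 22.5 0 0 0 0 85; 20 22.5 0 0 0 0 85; 20 22.5 0 0 0 0 85; 20 22.5 0 0 0 0 85; 20 22.5 0 0 0 0 85; 20 22.5 0 0 0 0 85; 20 22.5 0 0 0 0 85; 12 14 0 0 0 0 85; 0 0 0 0 0 0 85; 0 0 0 0 0 0 85")

```text
t: 21.68
eef_pos: [0.2276, -0.3272, 0.1192]
tool_rot: [[-0.83, -0.558, 0.0], [-0.558, 0.83, -0.0], [-0.0, -0.0, -1.0]]
contact_force: [0.7, 1.5, -0.2]
gripper_width: 0.995
grasp_force: 0.0
```

That last shift was worked out for the turned frame but sent before the turn. The arm is still clear of everything. I'll turn now and re-plan.

jog_arm(rows="0 0 0 0 0 6.9 85; 0 0 0 0 0 6.9 85; 0 0 0 0 0 6.9 85; 0 0 0 0 0 6.9 85; 0 0 0 0 0 6.9 85; 0 0 0 0 0 6.9 85; 0 0 0 0 0 6.9 85; 0 0 0 0 0 6.9 85; 0 0 0 0 0 6.9 85; 0 0 0 0 0 6.9 85; 0 0 0 0 0 0 85; 0 0 0 0 0 0 85; 0 0 0 0 0 0 85")

```text
t: 22.77
eef_pos: [0.229, -0.3278, 0.1191]
tool_rot: [[-0.821, 0.57, 0.0], [0.57, 0.821, -0.0], [-0.001, -0.0, -1.0]]
contact_force: [0.6, -0.1, 0.8]
gripper_width: 0.994
grasp_force: 0.0
```

Run:
```python
from h import *
plan(.42,-.02,.115,54.8); plan(.379,.2895,.115,54.8)
```

```text
t 22.77 tcp [ 229.  -327.8  119.1] yaw 55.2 q [-0.96  0.14 -0.62  0.82  0.   -0.35] turn az 0.4 then shift [ 21.3 361.6   4.1]
t 22.77 tcp [ 229.  -327.8  119.1] yaw 55.2 q [-0.96  0.14 -0.62  0.82  0.   -0.35] turn az 0.4 then shift [233.2 590.9   4. ]
```

jog_arm(rows="1 12 0 0 0 0.4 85; 1.2 20 0 0 0 0 85; 1.2 22 0 0 0 0 85; 1.2 22 0 0 0 0 85; 1.2 22 0 0 0 0 85; 1.2 22 0 0 0 0 85; 1.2 22 0 0 0 0 85; 1.2 22 0 0 0 0 85; 1.2 22 0 0 0 0 85; 1.2 22 0 0 0 0 85; 1.2 22 0 0 0 0 85; 1.2 22 0 0 0 0 85; 1.2 22 0 0 0 0 85; 1.2 22 0 0 0 0 85; 1.2 22 0 0 0 0 85; 1.2 22 0 0 0 0 85; 8 20 0 0 0 0 85; 14 17 0 0 0 0 85; 18 18 0 0 0 0 85; 18 18 0 0 0 0 85")

```text
t: 24.43
eef_pos: [0.4048, 0.0553, 0.1191]
tool_rot: [[-0.816, 0.577, 0.001], [0.577, 0.816, 0.0], [-0.0, 0.0, -1.0]]
contact_force: [0.1, -0.3, 0.7]
gripper_width: 0.992
grasp_force: 0.0
```

Run:
```python
from h import *
plan(.379,.2895,.115,54.8)
```

```text
t 24.43 tcp [404.8  55.3 119.1] yaw 54.7 q [ 0.14  0.15 -0.6   0.82  0.    0.75] turn az -0.1 then shift [156.1 176.5   4.2]
```

jog_arm(rows="18 20 0 0 0 0 85; 18 20 0 0 0 0 85; 18 20 0 0 0 0 85; 18 20 0 0 0 0 85; 18 20 0 0 0 0 85; 18 20 0 0 0 0 85; 18 20 0 0 0 0 85; 15 18 0 0 0 0 85; 10 13 0 0 0 0 85; 5 7 0 0 0 0 85; 0 0 0 0 0 0 85; 0 0 0 0 0 0 85; 0 0 0 0 0 0 85")

```text
t: 25.52
eef_pos: [0.3799, 0.2885, 0.1189]
tool_rot: [[-0.815, 0.579, -0.001], [0.579, 0.815, -0.001], [-0.0, -0.001, -1.0]]
contact_force: [0.2, -0.1, -0.2]
gripper_width: 0.996
grasp_force: 0.0
```

Run:
```python
from h import *
plan(.379,.2895,.0085,54.8)
```

```text
t 25.52 tcp [379.9 288.5 118.9] yaw 54.6 q [ 0.65  0.26 -0.45  0.86 -0.    1.27] turn az -0.2 then shift [  1.4   0.5 110.4]
```

jog_arm(rows="1 0.5 10 0 0 0 85; 0 0 18 0 0 0 85; 0 0 20 0 0 0 85; 0 0 20 0 0 0 85; 0 0 18 0 0 0 85; 0 0 12 0 0 0 85; 0 0 8 0 0 0 85; 0 0 4 0 0 0 85; 0 0 1.5 0 0 0 85; 0 0 0 0 0 0 70; 0 0 0 0 0 0 60; 0 0 0 0 0 0 50; 0 0 0 0 0 0 42; 0 0 0 0 0 0 37; 0 0 0 0 0 0 33; 0 0 0 0 0 0 28; 0 0 0 0 0 0 28; 0 0 0 0 0 0 28; 0 0 0 0 0 0 28")

```text
t: 27.1
eef_pos: [0.38, 0.2909, 0.0084]
tool_rot: [[-0.816, 0.579, 0.001], [0.579, 0.816, 0.001], [-0.0, 0.001, -1.0]]
contact_force: [-0.8, -0.2, 5.9]
gripper_width: 0.382
grasp_force: 59.3
```

jog_arm(rows="0 0 -3 0 0 0 28; 0 0 -6 0 0 0 28; 0 0 -12 0 0 0 28; 0 0 -18 0 0 0 28; 0 0 -18 0 0 0 28; 0 0 -18 0 0 0 28; 0 0 -12 0 0 0 28; 0 0 -3 0 0 0 28; 0 0 0 0 0 0 28; 0 0 0 0 0 0 28")

```text
t: 27.93
eef_pos: [0.3794, 0.2903, 0.0973]
tool_rot: [[-0.816, 0.579, -0.0], [0.579, 0.816, -0.0], [0.0, -0.0, -1.0]]
contact_force: [-0.5, 0.1, 0.6]
gripper_width: 0.376
grasp_force: 59.6
```

Run:
```python
from h import *
plan(.599,.194,.08,66.8-90)
a=avg("side",3); p=readout.sense()["eef_pos"]; u=proj("side",p)[0].astype(int); r=35
cv2.imwrite("pics/g3.png",cv2.resize(np.clip(a*1.5,0,255).astype(np.uint8)[u[1]-r:u[1]+r,u[0]-r:u[0]+r],(420,420),interpolation=cv2.INTER_CUBIC))
```

```text
t 27.93 tcp [379.4 290.3  97.3] yaw 54.6 q [ 0.65  0.28 -0.48  0.8  -0.    1.27] turn az 77.8 then shift [ -2.  239.8  17.2]
```

View pics/g3.png

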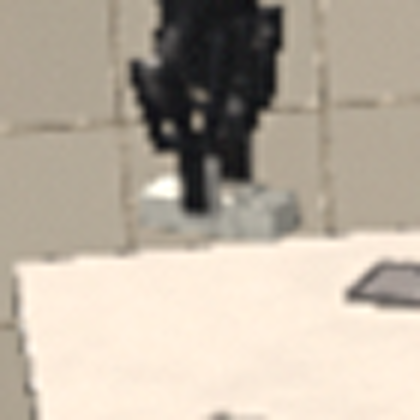

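The mailer is held level and about centred at (220,210). Turning to the tray's yaw.

jog_arm(rows="0 0 0 0 0 4 28; 0 0 0 0 0 6.7 28; 0 0 0 0 0 6.7 28; 0 0 0 0 0 6.7 28; 0 0 0 0 0 6.7 28; 0 0 0 0 0 6.7 28; 0 0 0 0 0 6.7 28; 0 0 0 0 0 6.7 28; 0 0 0 0 0 6.7 28; 0 0 0 0 0 6.7 28; 0 0 0 0 0 6.7 28; 0 0 0 0 0 6.7 28; 0 0 0 0 0 0 28; 0 0 0 0 0 0 28")

```text
t: 29.25
eef_pos: [0.3792, 0.2902, 0.0969]
tool_rot: [[0.389, 0.921, -0.001], [0.921, -0.389, -0.001], [-0.001, -0.001, -1.0]]
contact_force: [-0.4, -0.1, -0.7]
gripper_width: 0.378
grasp_force: 59.5
```

Run:
```python
from h import *
plan(.599,.194,.0114,66.8-90)
```

```text
t 29.25 tcp [379.2 290.2  96.9] yaw -22.9 q [ 0.65  0.28 -0.48  0.8   0.    2.62] turn az 0.3 then shift [ -1.7 240.   85.4]
```

jog_arm(rows="0 8 0 0 0 0.3 28; 0 15 0 0 0 0 28; 0 20 0 0 0 0 28; 0 22 0 0 0 0 28; 0 22 0 0 0 0 28; 0 22 0 0 0 0 28; 0 22 0 0 0 0 28; 0 22 0 0 0 0 28; -1 22 0 0 0 0 28; -0.7 20 0 0 0 0 28; 0 18 0 0 0 0 28; 0 14 0 0 0 0 28; 0 9 0 0 0 0 28; 0 4 0 0 0 0 28; 0 0 0 0 0 0 28; 0 0 0 0 0 0 28; 0 0 0 0 0 0 28")

```text
t: 30.67
eef_pos: [0.5984, 0.194, 0.0975]
tool_rot: [[0.396, 0.918, -0.001], [0.918, -0.396, -0.0], [-0.001, -0.001, -1.0]]
contact_force: [-0.6, 0.9, -0.0]
gripper_width: 0.38
grasp_force: 59.5
```

Run:
```python
from h import *
plan(.599,.194,.0114,66.8-90)
a=avg("side",3); u=proj("side",[.599,.194,.04])[0].astype(int); r=35
cv2.imwrite("pics/g4.png",cv2.resize(np.clip(a*1.5,0,255).astype(np.uint8)[u[1]-r:u[1]+r,u[0]-r:u[0]+r],(420,420),interpolation=cv2.INTER_CUBIC))
```

```text
t 30.67 tcp [598.4 194.   97.5] yaw -23.3 q [ 0.31  0.51 -0.1   0.96  0.    2.29] turn az -0.1 then shift [ 0.3  0.7 86.1]
```

View pics/g4.png

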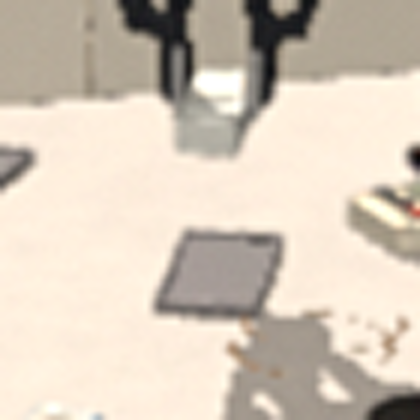

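The mailer hangs at (210,115), parallel to the tray at (220,270). Lowering.

jog_arm(rows="0 0.5 10 0 0 0 28; 0 0 18 0 0 0 28; 0 0 18 0 0 0 28; 0 0 14 0 0 0 28; 0 0 10 0 0 0 28; 0 0 6 0 0 0 28; 0 0 3 0 0 0 28; 0 0 2 0 0 0 28; 0 0 1 0 0 0 28; 0 0 0 0 0 0 28; 0 0 0 0 0 0 28")

```text
t: 31.73
eef_pos: [0.6003, 0.1938, 0.0163]
tool_rot: [[0.397, 0.918, 0.001], [0.918, -0.397, 0.0], [0.001, 0.001, -1.0]]
contact_force: [-0.5, -0.4, -1.1]
gripper_width: 0.378
grasp_force: 59.5
```

jog_arm(rows="0 0 1 0 0 0 28; 0 0 1 0 0 0 28; 0 0 0 0 0 0 28; 0 0 0 0 0 0 28")

```text
t: 32.07
eef_pos: [0.5998, 0.1936, 0.0136]
tool_rot: [[0.397, 0.918, 0.0], [0.918, -0.397, 0.0], [0.0, 0.0, -1.0]]
contact_force: [-0.0, 0.0, 0.1]
gripper_width: 0.377
grasp_force: 59.5
```

jog_arm(rows="0 0 0.8 0 0 0 28; 0 0 0.8 0 0 0 28; 0 0 0 0 0 0 28; 0 0 0 0 0 0 28")

```text
t: 32.4
eef_pos: [0.5997, 0.1935, 0.0119]
tool_rot: [[0.397, 0.918, -0.0], [0.918, -0.397, -0.0], [-0.0, -0.0, -1.0]]
contact_force: [-0.6, 0.2, 0.4]
gripper_width: 0.378
grasp_force: 59.5
```

jog_arm(rows="0 0 0.7 0 0 0 28; 0 0 0 0 0 0 28; 0 0 0.5 0 0 0 28; 0 0 0 0 0 0 28; 0 0 0 0 0 0 28")

```text
t: 32.82
eef_pos: [0.5999, 0.1937, 0.0115]
tool_rot: [[0.397, 0.918, 0.0], [0.918, -0.397, 0.0], [0.0, 0.0, -1.0]]
contact_force: [-1.2, -0.2, 5.7]
gripper_width: 0.38
grasp_force: 60.2
```

jog_arm(rows="0 0 -0.5 0 0 0 30; 0 0 0 0 0 0 33; 0 0 0 0 0 0 36; 0 0 0 0 0 0 42; 0 0 0 0 0 0 55; 0 0 0 0 0 0 65; 0 0 0 0 0 0 70; 0 0 0 0 0 0 70; 0 0 -5 0 0 0 70; 0 0 -12 0 0 0 70; 0 0 -18 0 0 0 85; 0 0 -20 0 0 0 85; 0 0 -20 0 0 0 85; 0 0 -15 0 0 0 85; 0 0 -5 0 0 0 85; 0 0 0 0 0 0 85; 0 0 0 0 0 0 85")

```text
t: 34.23
eef_pos: [0.5996, 0.1936, 0.1061]
tool_rot: [[0.397, 0.918, -0.0], [0.918, -0.397, -0.0], [-0.0, 0.0, -1.0]]
contact_force: [0.9, 0.1, -0.1]
gripper_width: 0.995
grasp_force: 0.0
```

jog_arm(rows="0 0 0 0 0 -7 85; 0 0 0 0 0 -7 85; 0 0 0 0 0 -7 85; 0 0 0 0 0 -7 85; 0 0 0 0 0 -7 85; 0 0 0 0 0 -7 85; 0 0 0 0 0 -7 85; 0 0 0 0 0 -7 85; 0 0 0 0 0 -7 85; 0 0 0 0 0 -7 85; 0 0 0 0 0 -7 85; 0 0 0 0 0 0 85; 0 0 0 0 0 0 85; 0 0 0 0 0 0 85")

```text
t: 35.4
eef_pos: [0.5992, 0.1934, 0.1053]
tool_rot: [[-0.804, 0.595, -0.002], [0.595, 0.804, -0.001], [0.001, -0.001, -1.0]]
contact_force: [-1.1, -0.5, 0.1]
gripper_width: 0.997
grasp_force: 0.0
```

Run:
```python
from h import *
a=avg("top",3)
c=np.clip(a*1.5,0,255).astype(np.uint8)
f=lambda x,y,r:cv2.resize(c[y-r:y+r,x-r:x+r],(390,390),interpolation=cv2.INTER_CUBIC)
cv2.imwrite("pics/m5.png",np.hstack([f(203,170,25),f(263,211,13)]))
plan(.467,-.0015,.0085,54.5)
```

```text
t 35.55 tcp [599.6 193.5 106. ] yaw 53.6 q [ 0.31  0.51 -0.09  0.98  0.    0.95] turn az -0.9 then shift [  -5.4 -235.7   97.6]
```

View pics/m5.png

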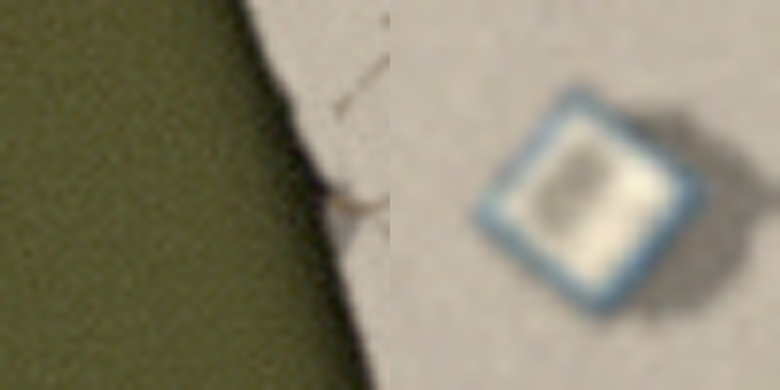

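The tray is hidden behind the arm here. The box's sides lie about 54° in the world, centred at pixel (262.8,210.9), as planned.

jog_arm(rows="0 -8 0 0 0 -0.6 85; -0.5 -16 0 0 0 0 85; -0.5 -22 0 0 0 0 85; -0.5 -22 0 0 0 0 85; -0.5 -22 0 0 0 0 85; -0.5 -22 0 0 0 0 85; -0.5 -22 0 0 0 0 85; -0.5 -22 0 0 0 0 85; -0.5 -22 0 0 0 0 85; -0.5 -20 0 0 0 0 85; -0.5 -18 0 0 0 0 85; 0 -12 0 0 0 0 85; 0 -6 0 0 0 0 85; 0 -2 0 0 0 0 85; 0 0 0 0 0 0 85; 0 0 0 0 0 0 85; 0 0 0 0 0 0 85")

```text
t: 36.97
eef_pos: [0.4666, -0.0002, 0.1064]
tool_rot: [[-0.812, 0.584, 0.001], [0.584, 0.812, 0.0], [-0.001, 0.001, -1.0]]
contact_force: [-0.3, -0.3, 0.8]
gripper_width: 0.994
grasp_force: 0.0
```

Run:
```python
from h import *
plan(.467,-.0015,.0085,54.2)
```

```text
t 36.97 tcp [ 4.666e+02 -2.000e-01  1.064e+02] yaw 54.3 q [-0.    0.26 -0.5   0.82  0.    0.62] turn az 0.1 then shift [-1.  -0.9 97.9]
```

jog_arm(rows="-1 -1 10 0 0 0 85; 0 0 16 0 0 0 85; 0 0 18 0 0 0 85; 0 0 18 0 0 0 85; 0 0 14 0 0 0 85; 0 0 11 0 0 0 85; 0 0 7 0 0 0 85; 0 0 3 0 0 0 85; 0 0 1 0 0 0 85; 0 0 0 0 0 0 70; 0 0 0 0 0 0 60; 0 0 0 0 0 0 50; 0 0 0 0 0 0 42; 0 0 0 0 0 0 37; 0 0 0 0 0 0 33; 0 0 0 0 0 0 28; 0 0 0 0 0 0 28; 0 0 0 0 0 0 28; 0 0 0 0 0 0 28")

```text
t: 38.55
eef_pos: [0.4666, -0.0021, 0.0091]
tool_rot: [[-0.811, 0.584, 0.001], [0.584, 0.811, 0.0], [-0.001, 0.001, -1.0]]
contact_force: [-1.9, 0.3, 5.7]
gripper_width: 0.393
grasp_force: 59.3
```

jog_arm(rows="0 0 -3 0 0 0 28; 0 0 -6 0 0 0 28; 0 0 -12 0 0 0 28; 0 0 -18 0 0 0 28; 0 0 -18 0 0 0 28; 0 0 -18 0 0 0 28; 0 0 -12 0 0 0 28; 0 0 -3 0 0 0 28; 0 0 0 0 0 0 28; 0 0 0 0 0 0 28")

```text
t: 39.38
eef_pos: [0.4657, -0.0022, 0.098]
tool_rot: [[-0.811, 0.584, -0.0], [0.584, 0.811, -0.0], [0.0, -0.0, -1.0]]
contact_force: [0.4, -0.0, -1.5]
gripper_width: 0.395
grasp_force: 59.9
```

Run:
```python
from h import *
plan(.4995,.3955,.0125,56.7)
a=avg("side",3); c=np.clip(a*1.5,0,255).astype(np.uint8)[155:225,200:310]
cv2.imwrite("pics/g6.png",cv2.resize(c,None,fx=6,fy=6,interpolation=cv2.INTER_CUBIC))
```

```text
t 39.38 tcp [465.7  -2.2  98. ] yaw 54.2 q [-0.    0.26 -0.51  0.8  -0.    0.62] turn az -2.5 then shift [190.1 351.   85.5]
```

View pics/g6.png

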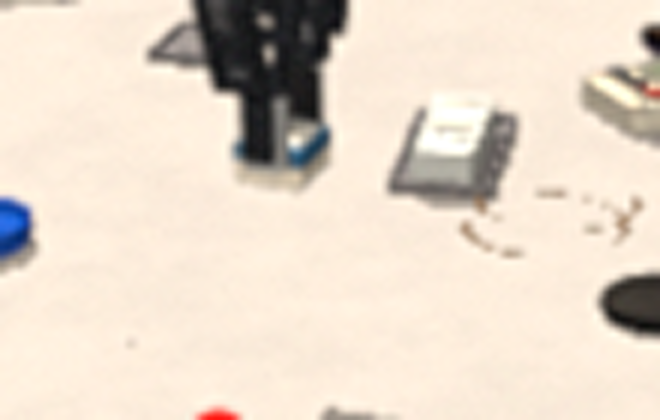

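The mailer lies in its tray at (452,150), and the box is held level at (283,150). Carrying the box to the square tray.

jog_arm(rows="0 0 0 0 0 -2.5 28; 6 11 0 0 0 0 28; 10 18.5 0 0 0 0 28; 12 22 0 0 0 0 28; 12 22 0 0 0 0 28; 12 22 0 0 0 0 28; 12 22 0 0 0 0 28; 12 22 0 0 0 0 28; 12 22 0 0 0 0 28; 12 22 0 0 0 0 28; 12 22 0 0 0 0 28; 12 22 0 0 0 0 28; 12 22 0 0 0 0 28; 12 22 0 0 0 0 28; 12 22 0 0 0 0 28; 12 22 0 0 0 0 28; 10 19 0 0 0 0 28; 6 11 0 0 0 0 28; 2 5 0 0 0 0 28; 0 0 0 0 0 0 28")

```text
t: 41.2
eef_pos: [0.4992, 0.3956, 0.0974]
tool_rot: [[-0.837, 0.548, -0.001], [0.548, 0.837, -0.001], [0.0, -0.001, -1.0]]
contact_force: [0.4, -0.4, -0.6]
gripper_width: 0.392
grasp_force: 59.9
```

jog_arm(rows="0 0 0 0 0 0 28; 0 0 0 0 0 0 28")

```text
t: 41.37
eef_pos: [0.4991, 0.3936, 0.098]
tool_rot: [[-0.836, 0.549, -0.001], [0.549, 0.836, -0.001], [0.0, -0.002, -1.0]]
contact_force: [0.1, -0.6, -1.1]
gripper_width: 0.397
grasp_force: 59.9
```

Run:
```python
from h import *
plan(.4995,.3955,.0121,56.7)
```

```text
t 41.37 tcp [499.1 393.6  98. ] yaw 56.7 q [ 0.67  0.53 -0.08  0.97 -0.    1.25] turn az -0.0 then shift [ 0.7  2.  85.9]
```

jog_arm(rows="0 1 10 0 0 0 28; 0 0 18 0 0 0 28; 0 0 18 0 0 0 28; 0 0 14 0 0 0 28; 0 0 10 0 0 0 28; 0 0 6 0 0 0 28; 0 0 3 0 0 0 28; 0 0 2 0 0 0 28; 0 0 1 0 0 0 28; 0 0 1 0 0 0 28; 0 0 0 0 0 0 28; 0 0 0 0 0 0 28")

```text
t: 42.37
eef_pos: [0.5003, 0.3963, 0.0159]
tool_rot: [[-0.836, 0.548, 0.001], [0.548, 0.836, 0.001], [-0.0, 0.001, -1.0]]
contact_force: [0.2, 0.3, -0.2]
gripper_width: 0.394
grasp_force: 59.9
```

jog_arm(rows="0 0 0.8 0 0 0 28; 0 0 0.7 0 0 0 28; 0 0 0 0 0 0 28; 0 0 0 0 0 0 28")

```text
t: 42.7
eef_pos: [0.4999, 0.3959, 0.0138]
tool_rot: [[-0.836, 0.548, -0.0], [0.548, 0.836, -0.0], [0.0, -0.0, -1.0]]
contact_force: [-0.2, -0.6, 0.1]
gripper_width: 0.395
grasp_force: 59.9
```

jog_arm(rows="0 0 0.7 0 0 0 28; 0 0 0 0 0 0 28; 0 0 0 0 0 0 28")

```text
t: 42.95
eef_pos: [0.4999, 0.3959, 0.013]
tool_rot: [[-0.836, 0.548, -0.0], [0.548, 0.836, -0.0], [0.0, -0.0, -1.0]]
contact_force: [0.4, -0.1, 0.3]
gripper_width: 0.392
grasp_force: 59.9
```

jog_arm(rows="0 0 0.8 0 0 0 28; 0 0 0 0 0 0 28; 0 0 0.5 0 0 0 28; 0 0 0 0 0 0 28; 0 0 0 0 0 0 28")

```text
t: 43.37
eef_pos: [0.5, 0.3959, 0.0121]
tool_rot: [[-0.836, 0.549, 0.0], [0.549, 0.836, 0.0], [-0.0, 0.0, -1.0]]
contact_force: [-1.4, -0.9, 3.1]
gripper_width: 0.389
grasp_force: 60.2
```

Seated at TCP z = 12.1 mm, matching the expected height. Releasing, rising, and moving clear so the top camera can see.

jog_arm(rows="0 0 0 0 0 0 30; 0 0 0 0 0 0 33; 0 0 0 0 0 0 36; 0 0 0 0 0 0 42; 0 0 0 0 0 0 55; 0 0 0 0 0 0 65; 0 0 0 0 0 0 70; 0 0 0 0 0 0 70; 0 0 -5 0 0 0 70; 0 0 -12 0 0 0 70; 0 0 -20 0 0 0 85; 0 0 -25 0 0 0 85; 0 0 -25 0 0 0 85; 0 0 -25 0 0 0 85; 0 0 -20 0 0 0 85; 0 0 -8 0 0 0 85; 0 0 0 0 0 0 85")

```text
t: 44.78
eef_pos: [0.5014, 0.3971, 0.1546]
tool_rot: [[-0.836, 0.549, 0.004], [0.549, 0.836, 0.003], [-0.002, 0.005, -1.0]]
contact_force: [0.7, 0.4, -0.5]
gripper_width: 0.999
grasp_force: 0.0
```

Run:
```python
from h import *
plan(.2,.48,.2,56.7)
```

```text
t 44.78 tcp [501.4 397.1 154.6] yaw 56.7 q [0.67 0.49 0.01 1.09 0.   1.25] turn az 0.0 then shift [297.4 -95.9 -46.3]
```

jog_arm(rows="10 -3 -3 0 0 0 85; 20 -6 -3 0 0 0 85; 22 -7 -3 0 0 0 85; 22 -7 -3 0 0 0 85; 22 -7 -3 0 0 0 85; 22 -7 -3 0 0 0 85; 22 -7 -3 0 0 0 85; 22 -7 -3 0 0 0 85; 22 -7 -3 0 0 0 85; 22 -7 -3 0 0 0 85; 22 -7 -3 0 0 0 85; 22 -7 -3 0 0 0 85; 22 -7 -3 0 0 0 85; 22 -7 -3 0 0 0 85; 10 -4 -2 0 0 0 85; 0 0 0 0 0 0 85; 0 0 0 0 0 0 85; 0 0 0 0 0 0 85")

```text
t: 46.28
eef_pos: [0.1931, 0.481, 0.1951]
tool_rot: [[-0.836, 0.549, 0.0], [0.549, 0.836, -0.001], [-0.001, -0.001, -1.0]]
contact_force: [0.4, 0.2, 0.0]
gripper_width: 0.994
grasp_force: 0.0
```

Run:
```python
from h import *
a=np.clip(avg("top",4)*1.5,0,255).astype(np.uint8); b=np.clip(avg("side",4)*1.5,0,255).astype(np.uint8)
f=lambda c,x,y,r:cv2.resize(c[y-r:y+r,x-r:x+r],(200,200),interpolation=cv2.INTER_CUBIC)
T=[(326,168,18),(388,200,16),(203,170,24),(140,199,18)];S=[(322,238,22),(309,283,24),(276,178,20),(235,161,18)]
cv2.imwrite("pics/final.png",np.vstack([np.hstack([f(a,*t) for t in T]),np.hstack([f(b,*t) for t in S])]))
w=cv2.resize(a[130:270,95:415],(457,200)); v=cv2.resize(b[145:310,170:345],(343,200)); im=cv2.imread("pics/final.png")
cv2.imwrite("pics/final.png",np.vstack([im,np.hstack([w,v])]))
```

```text
(no output)
```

View pics/final.png

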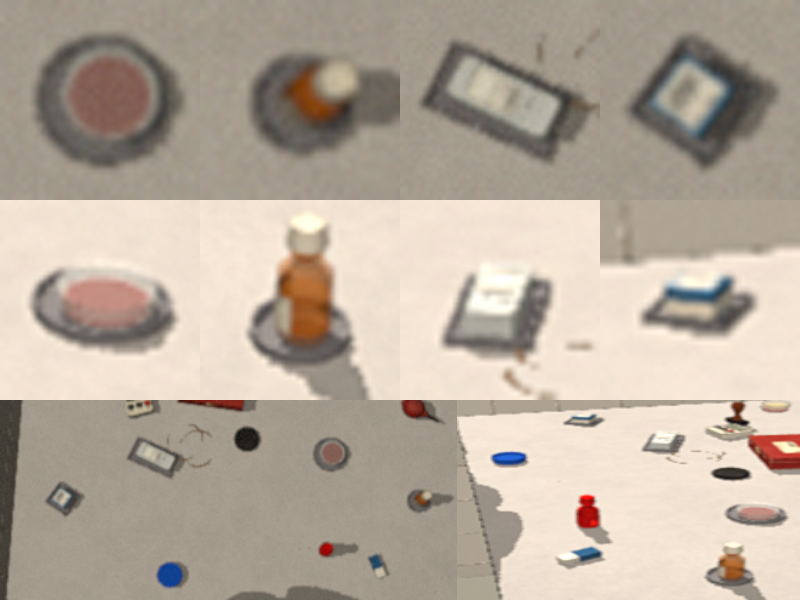

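In both views all four supplies sit level inside their rims: dish (108,97), bottle (315,95), mailer (505,95) and box (690,97). The eraser, black cap and look-alikes have not moved. Handing in.

```bash
python3 -c "
from workcell import manip
print(manip.job_done())"
```

```text
the job is handed in; nothing more can be done
None
```

All four supplies are set down level in their matching trays, the eraser, black cap and look-alikes are where they were, and the job was handed in at about 47 s of the 93 s allowed.

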